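# Open the peg magazine with its splined key and load the pegs

## Task

Fit the splined key fully home on the shaft of the peg magazine and turn it, while it stays home, to swing the dust cover right open, at least 60 degrees, clear of the cups. Put the key back upright in the middle of its rubber pad and stand every peg from the sloping rack upright in a cup of the magazine, right to the bottom, one peg to a cup, leaving the cover open. Leave the glue bottle, tape roll, offcut and pot where they are.

Things in the scene. Friction and masses are not known exactly. Their poses are not given: they have to be found in the camera images.
- magazine: grey peg magazine fixed to the bench: base plate 75 x 360 x 12 mm (y from -130 to +230 mm), carrying four square cups in a row (at y = 93, 31, -31 and -93 mm) and, at y = 180 mm, a blue bearing post (60 mm dia.) with the cover and splined shaft on top. Origin on the bench under the middle of the row of cups
- cup0 (a point): centre of the inner floor of a square cup in the magazine: opening 40 x 40 mm, 58 mm deep, walls 4 mm thick, mouth 70 mm above the bench; axes as the magazine's, z up. Cups stand in a row 62 mm apart along the magazine's y (cup0 nearest the shaft, 87 mm from it, to cup3). One peg per cup, any peg in any cup
- cup1 (a point): as cup0, place 2 in the row
- cup2 (a point): as cup0, place 3 in the row
- cup3 (a point): as cup0, place 4 in the row
- cover (a joint): turn of the dust cover and its splined shaft about the vertical shaft axis, rad, counter-clockwise from above; starts at 0 to 0.15, stop at 1.5. At 0 the aluminium blade (70 mm wide, reaching 305 mm from the axis, top 80 mm above the bench) points to the magazine's -y, over the cups; it swings out to +x. Friction (0.4 N m) holds it where it is left
- spline (a point): foot of the splined shaft, on its axis, 84 mm above the bench, on top of a 72 mm dia. steel disc; turns with the cover. The shaft stands up 32 mm from here: core 32 mm dia. with six straight teeth 8 mm wide reaching 50 mm dia., the first along this frame's x, then every 60 degrees. It is blocked only by its friction
- key: dark steel T-handle key, 0.45 to 0.7 kg, 89 mm tall, standing on its open socket end on the pad. Origin at the centre of the socket's lower rim, z up. Hub 68 mm dia., 42 mm tall. Socket 34 mm deep, bore 54 mm, six inward teeth 7 mm wide reaching in to 36 mm dia.; the grooves between lie along the key's x and every 60 degrees, each marked by a bright rib outside the hub
- key_bar (a point): centre of the key's handle bar, 80 mm above the key's origin, axes as the key's. Bar along x, 120 mm long, 16 mm wide, 18 mm high, on a neck of 22 mm dia.; best gripped here from above
- key_rim (a point): same point as the key's origin. The key slides onto the shaft when its yaw equals that of spline plus any multiple of 60 degrees (play about 5 degrees and 1.9 mm); fully home when its rim rests on the disc, this point at spline
- pad: black rubber pad 110 x 110 x 4 mm fixed on the bench, where the key stands; origin at the centre of its underside
- rack: fixed sloping rack, 150 x 224 mm; four aluminium rails 16 mm wide, 62 mm apart along its y, climb at 45 degrees towards its +x, each with a lip at its foot; a peg overhangs its rail by 4 mm each side, so fingers can pass beside it. Origin on the bench at the middle of its foot
- peg_a: square hardwood peg, 24 x 24 mm, 150 mm long, 45 to 90 g; three or four are present (absent ones read None). Origin at the centre of its lower end face, z along its length to the upper end. At the start it lies loose on a sloping rail, its z leaning 45 degrees from vertical towards the rack's +x
- peg_b: square hardwood peg, 24 x 24 mm, 150 mm long, 45 to 90 g; three or four are present (absent ones read None). Origin at the centre of its lower end face, z along its length to the upper end. At the start it lies loose on a sloping rail, its z leaning 45 degrees from vertical towards the rack's +x
- peg_c: square hardwood peg, 24 x 24 mm, 150 mm long, 45 to 90 g; three or four are present (absent ones read None). Origin at the centre of its lower end face, z along its length to the upper end. At the start it lies loose on a sloping rail, its z leaning 45 degrees from vertical towards the rack's +x
- peg_d: square hardwood peg, 24 x 24 mm, 150 mm long, 45 to 90 g; three or four are present (absent ones read None). Origin at the centre of its lower end face, z along its length to the upper end. At the start it lies loose on a sloping rail, its z leaning 45 degrees from vertical towards the rack's +x
- glue: bystander: white glue bottle, 60 mm dia., 170 mm tall, origin under its centre
- tape: bystander: roll of paper tape lying flat, 100 mm dia., 45 mm high, origin under its centre
- offcut: bystander: wooden offcut 160 x 70 x 35 mm lying on the bench, origin under its centre
- pot: bystander: empty grey plastic pot, 80 mm dia., 100 mm tall, origin under its centre
Mind the look-alikes: they are no part of the job. Leave any purple look-alike of the key alone. Leave any purple look-alike of the peg_c alone.

How it is judged:
By the outcome, as a careful person would: the job done as asked, in the order asked, and still so for the second after the job is handed in, with the robot touching nothing.
Of peg_a, peg_b, peg_c, peg_d only 3 to 4 are there at a start; the rules pass over those that are not, and their reading is None.
At some moment in a run one of key may be knocked a few centimetres aside while the robot is not near it.
It also fails if it takes over 210 s, if anything falls off the work surface, if the arm or the gripper's body presses on something with over 40 N, if the wrist force passes 120 N, or if a joint passes its speed limit or range.

## Robot

A 6-joint arm with a two-finger parallel gripper is mounted at the origin on the work surface. World frame = base frame: x ahead of the robot, y to its left, z up, the work surface at z = 0. Lengths are in m, angles in rad, forces in N, time in s.
With the tool pointing down it reaches from about 0.25 to 0.775 m from the base axis. Payload 4 kg.
Tool frame: the origin (TCP) lies on the centre line of the jaws, within the pads' length; the fingertips stand 25 mm ahead of it and the grasp point (between the pads) lies 6 mm ahead of it; z points along the fingers, y is the line along which they close (so a half turn about z gives the same grasp; the last joint's range is limited). The gripper opens to 94 mm and grips with 3 to 60 N. Pads are 16 mm wide; open, the fingers measure 119 mm over their backs; the gripper's body (75 mm by 177 mm) begins 78 mm behind the grasp point.
Start: joints at [-1.365, 0.087, 1.371, -0, 1.684, -0.103], TCP at [0.167, -0.524, 0.231] pointing down, gripper open.
Joint ranges: [-3.1, 3.1], [-0.76, 2.03], [0.27, 2.55], [-1.08, 4.22], [0.17, 2.65], [-2.57, 2.57]. Speed limits (rad/s): [2.79, 2.79, 3.14, 3.14, 3.14, 3.14].

## Interface

Orientations are given as [roll, pitch, yaw] about the fixed x, y, z axes, in that order (R = Rz(yaw) Ry(pitch) Rx(roll)).
In Python, from bench import sensors, optics, ticket gives the robot as it stands.
- The arm moves only by the tool send_rows, never from a script. Its argument "rows" is a list of rows, each a list of 6 numbers: the shift along the world's x, y, z in mm, then the turn, a rotation vector about the world's x, y, z in rad. In form: [[x, y, z, wx, wy, wz], ...]. A call has 1 to 8 rows; each row shifts and turns the commanded pose from where the row before left it; what a row does not reach is not made up. A row lasts 1/12 s, in which the tool goes at most 41.7 mm and 7.16 degrees, less where a joint would pass 70% of its speed; a pose out of reach is approached as far as the arm can. A call is refused whole if a number of a shift passes 41.7 or a number of a turn 0.125, either way. A call with a gripper value outside its range is refused whole. "grip" is the finger opening in mm, from 0 to 94, set as the call begins (left out, the last holds). The fingers move at their own pace and stop on an object; the grip force is fixed at half the most. Time passes only in rows, so rows that do not move let the fingers close. It gives the time, the measured TCP pose, the force, the opening and the grip force at its end, in the units of the state.
- sensors.get_obs(): the state, without advancing time (a new reading comes with each control period).
- optics.snapshot(name): name is "side" or "top" or "wrist"; returns the picture (384x512x3 uint8, red, green, blue); there is no depth.
- optics.camera_model(name): a dict with "vertical_fov" (degrees; the focal length in pixels is half the picture's height over the tangent of half this angle, whatever the lens; pixels are square), "cx", "cy" (the principal point, pixels), "R" (3x3) and "t" (3): a world point X has camera coordinates R X + t. Camera axes: x right, y down, z forward; pixel columns grow to the right and rows downward; lengths in m; the calibration is good to about 2 mm. The wrist camera is an equidistant fisheye: a pixel r from the principal point sees the ray r / f radians off the axis. A picture is of the moment at which its call begins: read the wrist's pose just before it. camera_model takes no time and is no camera call; for the wrist camera it gives the pose at the moment of the call.
- ticket.close_job(): hands the job in; it is judged then, once.
The state is a dict: "time": time; "joint_positions": joint angles; "qvel": joint speeds; "joint_torque": joint torques, N m; "tool_pos": TCP position; "ee_rot": TCP orientation; "wrist_force": force on the tool from outside, world axes, zero at the start; "wrist_torque": the same for the moment, N m; "width": finger opening in m; "finger_force": force on a finger pad.
Only numpy, scipy, OpenCV 4.12 (cv2) and the standard library are available. Lean on these libraries where they do the work, as an engineer would, in place of code of your own. Each camera call takes 0.05 s, during which the arm holds its last target. There are 200 camera calls.

## Working session

There is one attempt and no reset: what is moved stays moved. The work goes in short steps, Python scripts to look and compute and a tool call to move; the robot and the scene stay as the last step left them, time stands still between calls to the robot, and variables do not carry over. Pictures are saved under pics/ and viewed, at most 14 in all, crops included, and the job is handed in when it is done.

Besides the shell and the picture viewer there is one more tool, called after "Request:" as name(argument=value, ...), one argument or row to a line, values as JSON. send_rows: Moves the arm, as the interface text tells. Its arguments: {"type":"object","properties":{"rows":{"type":"array"},"grip":{"type":"number"}},"required":["rows"]}

```bash
mkdir -p pics; ls; cat > h.py <<'E'
import numpy as np, cv2
from bench import sensors, optics, ticket
def snap(name,fn=None):
    m=optics.camera_model(name); im=optics.snapshot(name)
    if fn: cv2.imwrite('pics/'+fn,im[:,:,::-1])
    return im,m
def focal(m): return 192/np.tan(np.radians(m['vertical_fov'])/2)
def ray(m,u,v,fish=False):
    f=focal(m); d=np.array([u-m['cx'],v-m['cy']],float)
    if fish:
        r=np.hypot(*d); th=r/f; c=np.r_[d/max(r,1e-9)*np.sin(th),np.cos(th)]
    else: c=np.r_[d/f,1]
    R=np.array(m['R']);return -R.T@np.array(m['t']),R.T@c
def onz(m,u,v,z,fish=False):
    o,d=ray(m,u,v,fish);return o+d*(z-o[2])/d[2]
def proj(m,X,fish=False):
    c=np.array(m['R'])@np.array(X)+np.array(m['t']);f=focal(m)
    if fish:
        r=np.hypot(c[0],c[1]);return np.array([m['cx'],m['cy']])+c[:2]/r*f*np.arctan2(r,c[2])
    return np.array([m['cx'],m['cy']])+f*c[:2]/c[2]
E
python3 - <<'E'
from h import *
for n in ('side','top','wrist'):
    im,m=snap(n,n+'0.png')
    print(n,m['vertical_fov'],m['cx'],m['cy'],-np.array(m['R']).T@m['t'],np.round(m['R'],3).tolist())
a=[cv2.imread(f'pics/{n}0.png') for n in('side','top')]
cv2.imwrite('pics/top0x.png',cv2.resize(a[1],(800,600),interpolation=cv2.INTER_CUBIC))
print(sensors.get_obs())
E
```

```text
pics
side 43.38999382011139 252.92401655728648 194.88771681331963 [0.07851499 1.01908482 0.92776518] [[-0.936, -0.351, -0.018], [-0.203, 0.582, -0.787], [0.287, -0.733, -0.616]]
top 44.38873920390546 260.4122186928541 188.67444682283875 [0.08679605 0.01444959 1.7763147 ] [[0.033, -0.999, 0.006], [-0.975, -0.034, -0.22], [0.22, 0.002, -0.975]]
wrist 65.70646984690485 255.07379749120508 192.3180513097759 [ 0.23335513 -0.5024838   0.38451082] [[0.303, -0.953, -0.002], [-0.926, -0.295, 0.236], [-0.225, -0.07, -0.972]]
{'time': 0.15, 'joint_positions': array([-1.36509942e+00,  8.77958092e-02,  1.37187475e+00, -3.35962458e-05,
        1.68360061e+00, -1.03117723e-01]), 'qvel': array([ 0.00032445, -0.00059673, -0.00310799,  0.00046207, -0.00136841,
        0.0003499 ]), 'joint_torque': array([ 9.62478334e-04, -3.40641367e+01, -3.02793288e+01,  7.18457764e-02,
        3.05333280e-02, -1.19435122e-04]), 'tool_pos': array([ 0.16706089, -0.52362413,  0.22958365]), 'ee_rot': array([-3.13991962e+00, -1.39566464e-04,  3.08810756e-01]), 'wrist_force': array([-0.15204251, -0.58760797,  0.40130218]), 'wrist_torque': array([-0.05165451,  0.01028713, -0.01116105]), 'finger_force': 0.0, 'width': 0.09399678110205167}
```

View pics/top0x.png

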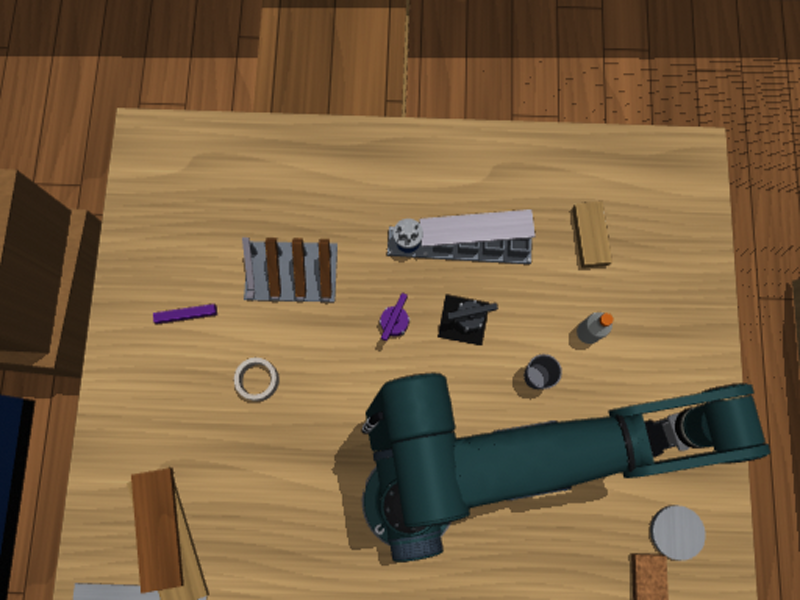

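View pics/side0.png

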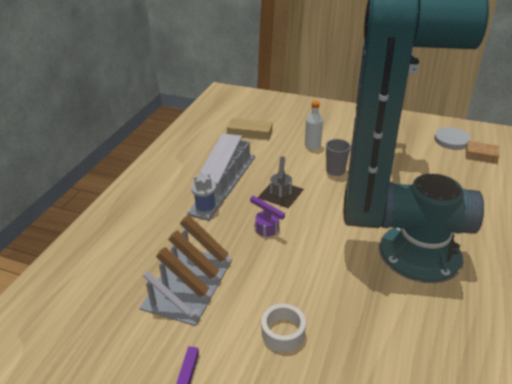

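The top view (800-px scale) shows the rack at (290,270) with 3 pegs on its rails and the leftmost rail empty. The magazine's shaft is at (406,235), with the blade swung slightly out to (535,222). There are two key candidates:
- The dark key on the black pad at (467,315) is the one meant.
- The purple one at (394,320) is the look-alike.

For the pegs, the brown ones on the rack are meant, and the purple one at (185,313) is the look-alike. The side view agrees.

Next are rough positions before moving the wrist camera over.

```bash
python3 - <<'E'
from h import *
m=optics.camera_model('top')
for n,u,v,z in [('shaft',406,228,.11),('bladeend',533,222,.08),('magcorner',531,262,0),('magcornerL',388,260,0),('pad',465,320,0.004),('bar1',447,322,.08),('bar2',497,307,.08),('rackfoot L',246,301,0),('rackfootR',335,300,0),('purplekey',394,320,.05),('glue',597,328,.1),('pot',543,372,.05)]:
    print(n,np.round(onz(m,u/1.5625,v/1.5625,z)[:2],3))
E
```

```text
shaft [0.625 0.025]
bladeend [ 0.661 -0.281]
magcorner [ 0.582 -0.29 ]
magcornerL [0.575 0.068]
pad [ 0.428 -0.127]
bar1 [ 0.407 -0.078]
bar2 [ 0.447 -0.195]
rackfoot L [0.458 0.414]
rackfootR [0.468 0.195]
purplekey [0.413 0.047]
glue [ 0.401 -0.425]
pot [ 0.301 -0.308]
```

Request:
send_rows(
  rows=[
    [10,41,15,0,0,0],
    [15,41,15,0,0,0],
    [20,41,15,0,0,0],
    [25,41,15,0,0,0],
    [30,41,15,0,0,0],
    [30,41,10,0,0,0],
    [30,41,0,0,0,0],
    [30,41,0,0,0,0],
  ],
)

```text
time: 0.82
tool_pos: [0.3257, -0.2452, 0.304]
ee_rot: [3.14, -0.001, 0.308]
wrist_force: [0.4, 0.2, 0.5]
width: 0.0942
finger_force: 0.0
```

Request:
send_rows(
  rows=[
    [20,36,5,0,0,-0.1],
    [20,36,5,0,0,-0.1],
    [15,36,5,0,0,-0.1],
    [10,36,5,0,0,0],
    [5,0,5,0,0,0],
    [0,0,0,0,0,0],
    [0,0,0,0,0,0],
  ],
)

```text
time: 1.4
tool_pos: [0.3909, -0.1119, 0.3269]
ee_rot: [3.141, 0.0, 0.034]
wrist_force: [0.5, -0.7, 0.2]
width: 0.0942
finger_force: 0.0
```

```bash
python3 - <<'E'
from h import *
im,m=snap('wrist','w1.png')
cv2.imwrite('pics/w1x.png',cv2.resize(im[:,:,::-1],(800,600),interpolation=cv2.INTER_CUBIC))
E
```

```text
(no output)
```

View pics/w1x.png

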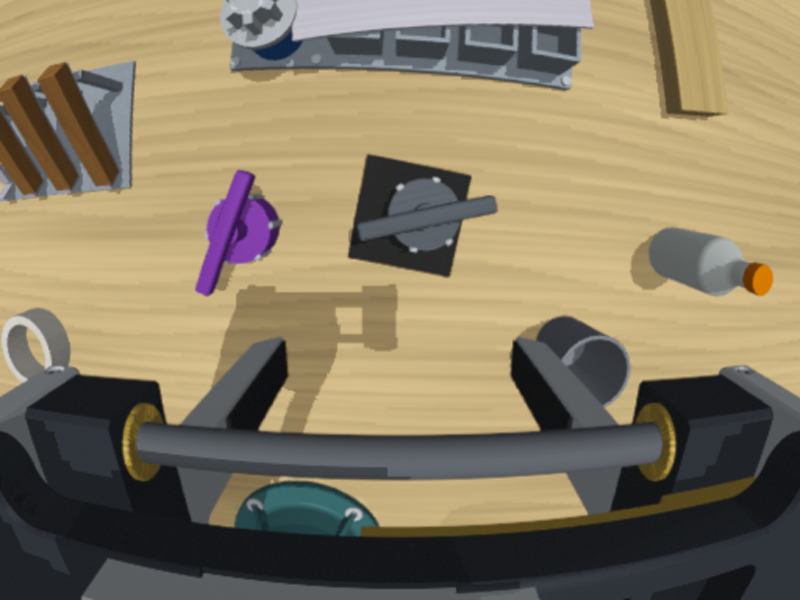

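The dark steel key stands on the black pad at (427,213) in the 800-px view. The purple look-alike is at (237,232). The shaft is at the top edge, at (258,15). I'll move over the magazine and then view enlarged crops of the key and shaft together.

Request:
send_rows(
  rows=[
    [40,20,0,0,0,0],
    [40,20,0,0,0,0],
    [40,20,0,0,0,0],
    [40,20,0,0,0,0],
    [0,0,0,0,0,0],
    [0,0,0,0,0,0],
  ],
)

```text
time: 1.95
tool_pos: [0.5408, -0.0384, 0.3238]
ee_rot: [-3.141, 0.006, 0.032]
wrist_force: [-0.0, 0.1, -0.5]
width: 0.0943
finger_force: 0.0
```

```bash
python3 - <<'E'
from h import *
im2,m2=snap('wrist','w2.png')
import json
json.dump({k:np.array(v).tolist() for k,v in m2.items()},open('m2.json','w'))
a=cv2.imread('pics/w1.png')[90:185,215:325]
print(np.round(proj(m2,[.625,.025,.116],True)))
p=proj(m2,[.625,.025,.1],True).astype(int); x0=max(p[0]-60,0);y0=max(p[1]-40,0);print(x0,y0)
b=im2[y0:y0+90,x0:x0+130,::-1]
s=lambda c:cv2.resize(c,(390*2,int(c.shape[0]*780/c.shape[1])),interpolation=cv2.INTER_CUBIC)
cv2.imwrite('pics/crop1.png',cv2.resize(a,None,fx=6,fy=6,interpolation=cv2.INTER_CUBIC)); cv2.imwrite('pics/crop2.png',cv2.resize(b,None,fx=6,fy=6,interpolation=cv2.INTER_CUBIC))
cv2.imwrite('pics/w2x.png',cv2.resize(im2[:,:,::-1],(800,600),interpolation=cv2.INTER_CUBIC))
E
```

```text
[206. 108.]
147 68
```

View pics/crop1.png

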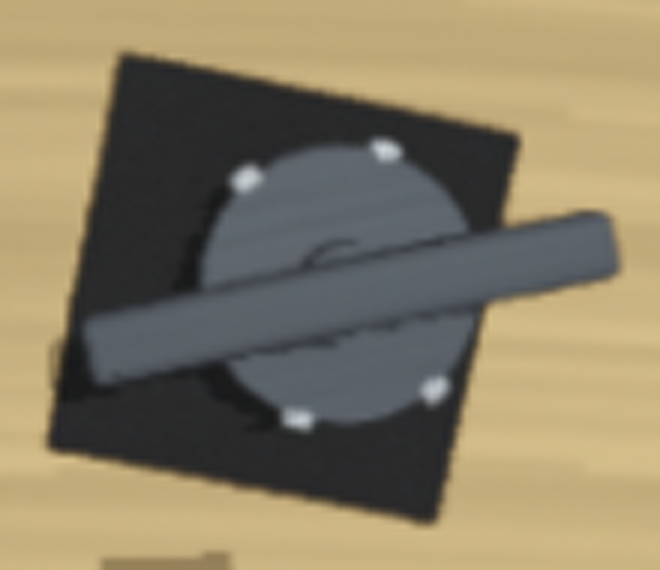

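View pics/w2x.png

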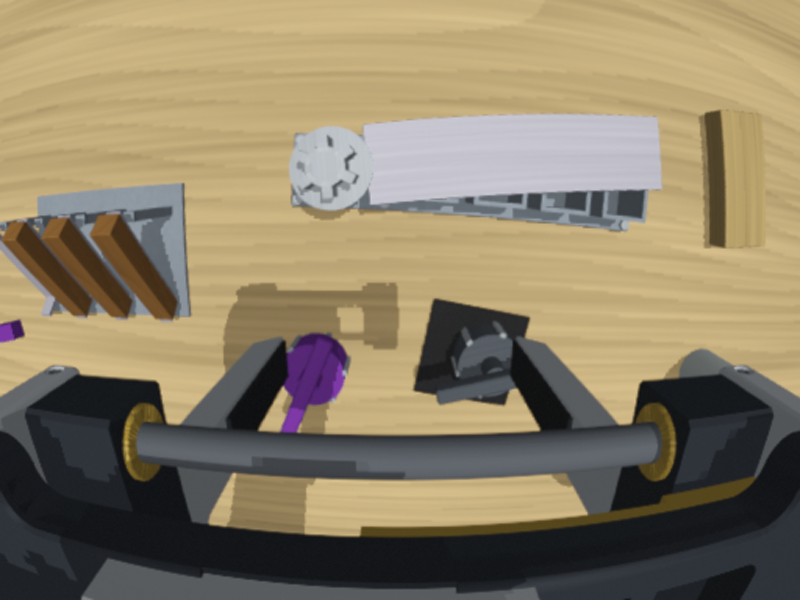

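The crop confirms the dark steel key, with its bar from about (95,350) to (608,240) in crop pixels and the pad corners clear. The wide view shows the shaft top at (328,168), the blade from (365,155) to (659,152), and the rack with three pegs around (90,265).

```bash
cat >> h.py <<'E'
from scipy.spatial.transform import Rotation as Ro
import json
def tool(): 
    o=sensors.get_obs(); return Ro.from_euler('xyz',o['ee_rot']),np.array(o['tool_pos'])
E
python3 - <<'E'
from h import *
m2=json.load(open('m2.json'))
Rt,pt=tool()
Rc=np.array(m2['R']).T; c=-Rc@m2['t']
A=Rt.as_matrix().T@Rc; b=Rt.as_matrix().T@(c-pt)
json.dump([A.tolist(),b.tolist()],open('he.json','w')); print('handeye',b)
R1=Ro.from_euler('xyz',[3.141,0,.034]).as_matrix();p1=np.array([.3909,-.1119,.3269])
R=(R1@A).T;m1=dict(m2);m1['R']=R;m1['t']=-R@(p1+R1@b)
json.dump({k:np.array(v).tolist() for k,v in m1.items()},open('m1.json','w'))
g=lambda x,y:((x+.5)/6-.5+215,(y+.5)/6-.5+90)
bar=np.array([onz(m1,*g(*p),.093,True)[:2] for p in[(85,320),(108,385),(617,270),(600,212)]])
pad=np.array([onz(m1,*g(*p),.004,True)[:2] for p in[(120,55),(518,135),(437,522),(50,448)]])
print('bar',bar.round(4).tolist(),bar.mean(0),np.linalg.norm(bar[:2].mean(0)-bar[2:].mean(0)))
d=bar[:2].mean(0)-bar[2:].mean(0);print('baryaw',np.arctan2(d[1],d[0]))
print('pad',pad.round(4).tolist(),pad.mean(0))
s=lambda x,y:((x+.5)/1.5625-.5,(y+.5)/1.5625-.5)
bl=np.array([onz(m2,*s(*p),.08,True)[:2] for p in[(363,124),(368,190),(661,188),(657,116)]])
d=bl[2:].mean(0)-bl[:2].mean(0);print('blade',bl.round(4).tolist(),np.arctan2(d[1],d[0])+np.pi/2)
far=bl[2:].mean(0);u=d/np.linalg.norm(d);print('axis from blade',far-.305*u)
print('shaft top',onz(m2,*s(327,168),.116,True)[:2],'disc',onz(m2,*s(330,168),.084,True)[:2])
e=np.array([onz(m2,*s(*p),.012,True)[:2] for p in[(291,207),(627,229)]]);d=e[1]-e[0];print('mag edge',e.round(4).tolist(),np.linalg.norm(d),np.arctan2(d[1],d[0])+np.pi/2)
im=cv2.imread('pics/w2.png')[75:145,175:265];cv2.imwrite('pics/crop2.png',cv2.resize(im,None,fx=8,fy=8,interpolation=cv2.INTER_CUBIC))
E
```

```text
handeye [ 0.07076257 -0.00087033 -0.15333836]
bar [[0.4317, -0.0752], [0.4176, -0.0805], [0.4475, -0.191], [0.46, -0.1865]] [ 0.43920917 -0.13328057] 0.11461365875230028
baryaw 1.8275651648837512
pad [[0.4961, -0.0749], [0.479, -0.1811], [0.3731, -0.1644], [0.3899, -0.0587]] [ 0.43451284 -0.11977081]
blade [[0.6651, -0.0034], [0.6081, -0.0093], [0.6297, -0.2836], [0.6985, -0.2759]] 0.10041056492996492
axis from blade [0.63355201 0.02372902]
shaft top [0.62526205 0.02079549] disc [0.62651101 0.02321083]
mag edge [[0.5896, 0.0736], [0.5832, -0.2851]] 0.35877926424112117 -0.017958873085221816
```

View pics/crop2.png

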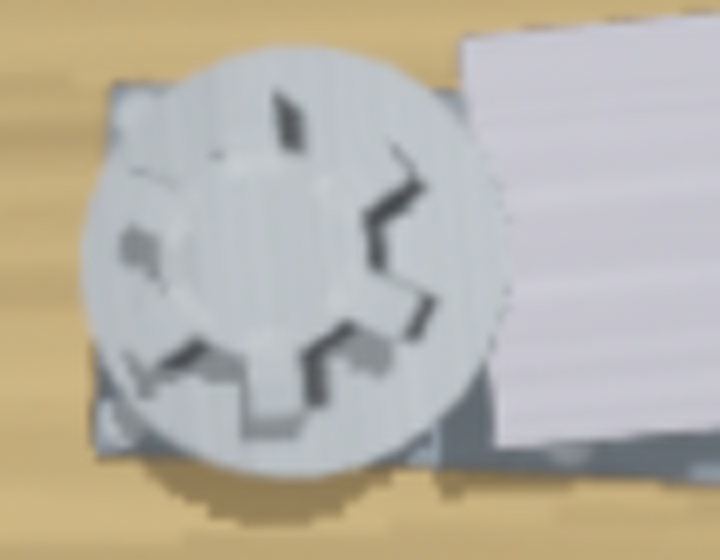

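```bash
python3 - <<'E'
from h import *
m2=json.load(open('m2.json'))
s=lambda x,y:((x+.5)/1.5625-.5,(y+.5)/1.5625-.5)
g=lambda x,y:((x+.5)/8-.5+175,(y+.5)/8-.5+75)
P=lambda q,z:onz(m2,*q,z,True)[:2]
bl=np.array([P(g(463,38),.08),P(g(497,447),.08),P(s(661,188),.08),P(s(657,116),.08)])
d=bl[2:].mean(0)-bl[:2].mean(0);u=d/np.linalg.norm(d)
print('blade',bl.round(4).tolist(),np.arctan2(d[1],d[0])+np.pi/2,'axis',bl[2:].mean(0)-.305*u)
for a,b in((0,3),(1,2)):
  d=bl[b]-bl[a];print('edge',np.arctan2(d[1],d[0])+np.pi/2)
disc=[P(g(*p),.084) for p in((82,261),(508,261),(295,45),(295,477))]
print('disc',np.mean(disc[:2],0)[1],np.mean(disc[2:],0)[0],np.round(disc,4).tolist())
c=P(g(265,240),.116);t=P(g(271,413),.116);print('shaft c',c,t,np.linalg.norm(t-c),np.arctan2(*(t-c)[::-1])%(np.pi/3))
# tooth sides: foot of bottom tooth at z .084
im=cv2.imread('pics/w2.png')
hsv=cv2.cvtColor(im,cv2.COLOR_BGR2HSV)
E
```

```text
blade [[0.6649, -0.0038], [0.596, -0.0113], [0.6297, -0.2836], [0.6985, -0.2759]] 0.12307546007944681 axis [0.62668247 0.02295819]
edge 0.12310627163142773
edge 0.12304466919789059
disc 0.02312762356604304 0.6268535210695869 [[0.6269, 0.0589], [0.6271, -0.0126], [0.6631, 0.0237], [0.5906, 0.022]]
shaft c [0.62868101 0.02261548] [0.60209353 0.02117133] 0.026626679377480963 0.05426336675216192
```

```bash
python3 - <<'E'
from h import *
m1=json.load(open('m1.json'))
g=lambda x,y:((x+.5)/6-.5+215,(y+.5)/6-.5+90)
P=lambda q,z:onz(m1,*q,z,True)[:2]
c=[P(g(*p),.046) for p in((200,285),(480,285),(340,143),(340,425))]
print(np.round(c,4).tolist(),np.mean(c[2:],0)[0],np.mean(c[:2],0)[1])
o=sensors.get_obs();print(o['joint_positions'],o['tool_pos'],o['ee_rot'])
E
```

```text
[[0.4374, -0.0989], [0.4402, -0.167], [0.4732, -0.1315], [0.4042, -0.1343]] 0.43874080953817174 -0.13296602919700365
[-1.75974329e-01  7.18451387e-02  1.20085399e+00 -7.77834985e-04
  1.87267810e+00  1.36379646e+00] [ 0.53988417 -0.03875655  0.32534247] [-3.14154251  0.00385651  0.03079578]
```

Request:
send_rows(
  rows=[
    [-20,-20,-20,0,0,0.12],
    [-20,-20,-20,0,0,0.12],
    [-20,-15,-20,0,0,0.12],
    [-20,-15,-20,0,0,0.12],
    [-15,-15,-15,0,0,0.12],
    [-10,-10,-10,0,0,0.12],
    [0,0,0,0,0,0.12],
    [0,0,0,0,0,0.12],
  ],
  grip=60,
)

```text
time: 2.67
tool_pos: [0.4322, -0.134, 0.2222]
ee_rot: [3.141, 0.0, 0.994]
wrist_force: [0.2, -0.2, 0.5]
width: 0.06
finger_force: 0.0
```

Request:
send_rows(
  rows=[
    [0,0,-10,0,0,0.12],
    [0,0,-10,0,0,0.12],
    [0,0,0,0,0,0.12],
    [0,0,0,0,0,0.12],
    [0,0,0,0,0,0.12],
    [0,0,0,0,0,0.12],
    [0,0,0,0,0,0.12],
    [0,0,0,0,0,0],
  ],
)

```text
time: 3.33
tool_pos: [0.4335, -0.1335, 0.2032]
ee_rot: [3.14, 0.002, 1.832]
wrist_force: [-0.3, -1.0, -0.0]
width: 0.0596
finger_force: 0.0
```

Request:
send_rows(
  rows=[
    [5,0,-20,0,0,0],
    [0,0,-25,0,0,0],
    [0,0,-25,0,0,0],
    [0,0,-25,0,0,0],
    [0,0,-20,0,0,0],
    [0,0,0,0,0,0],
  ],
)

```text
time: 3.83
tool_pos: [0.436, -0.1317, 0.0832]
ee_rot: [-3.135, -0.005, 1.828]
wrist_force: [-0.6, -0.3, -1.1]
width: 0.0598
finger_force: 0.0
```

Request:
send_rows(
  rows=[
    [0,0,0,0,0,0],
    [0,0,0,0,0,0],
    [0,0,0,0,0,0],
    [0,0,0,0,0,0],
    [0,0,0,0,0,0],
    [0,0,0,0,0,0],
  ],
  grip=5,
)

```text
time: 4.33
tool_pos: [0.4389, -0.133, 0.0882]
ee_rot: [-3.138, 0.001, 1.833]
wrist_force: [-7.0, -2.7, 6.0]
width: 0.0236
finger_force: 3.5
```

Request:
send_rows(
  rows=[
    [0,0,0,0,0,0],
    [0,0,0,0,0,0],
    [0,0,0,0,0,0],
    [0,0,0,0,0,0],
  ],
)

```text
time: 4.67
tool_pos: [0.4386, -0.1331, 0.0881]
ee_rot: [-3.138, 0.001, 1.833]
wrist_force: [-5.2, -1.5, 6.0]
width: 0.0211
finger_force: 30.0
```

```bash
python3 - <<'E'
from h import *
o=sensors.get_obs();print(o['width'],o['finger_force'],o['tool_pos'],o['ee_rot'],o['wrist_force'],o['wrist_torque'])
im,m=snap('wrist','w3.png');cv2.imwrite('pics/w3x.png',cv2.resize(im[:,:,::-1],(800,600)))
E
```

```text
0.021106502087334486 30.00901311635971 [ 0.43856869 -0.1330536   0.08806455] [-3.13764282e+00  1.29831720e-03  1.83267777e+00] [-5.20087575 -1.45450983  5.96552551] [-0.43798256  1.09733088 -0.01856838]
```

View pics/w3x.png

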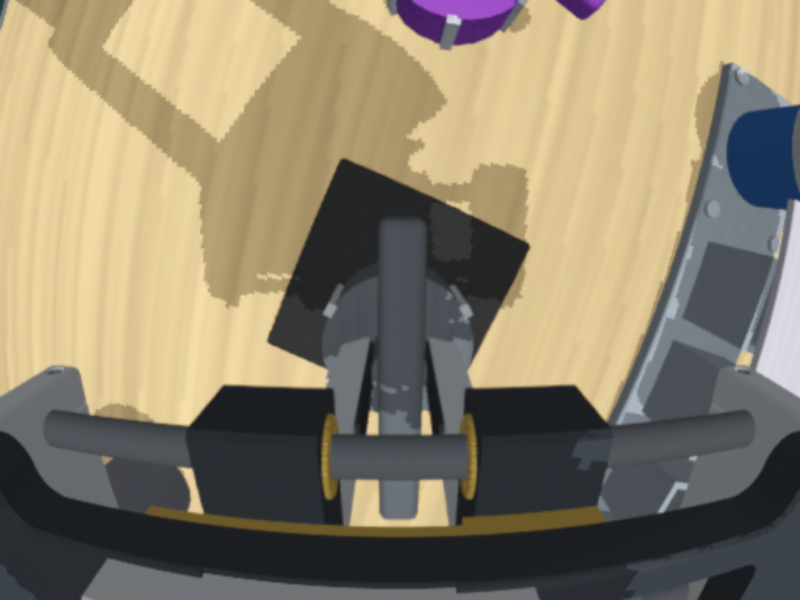

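The 21 mm width means the fingertips have closed on the 22 mm neck rather than the 16 mm bar. I'll open, lift 14 mm and re-grip on the bar only.

Request:
send_rows(
  rows=[
    [0,0,0,0,0,0],
    [0,0,0,0,0,0],
    [0,0,0,0,0,0],
    [0,0,7,0,0,0],
    [0,0,6,0,0,0],
    [0,0,0,0,0,0],
  ],
  grip=40,
)

```text
time: 5.22
tool_pos: [0.4414, -0.1325, 0.1021]
ee_rot: [3.138, 0.002, 1.833]
wrist_force: [0.2, 0.0, 0.4]
width: 0.0401
finger_force: 0.0
```

Request:
send_rows(
  rows=[
    [0,0,0,0,0,0],
    [0,0,0,0,0,0],
    [0,0,0,0,0,0],
    [0,0,0,0,0,0],
    [0,0,0,0,0,0],
    [0,0,0,0,0,0],
    [0,0,0,0,0,0],
    [0,0,0,0,0,0],
  ],
  grip=5,
)

```text
time: 5.88
tool_pos: [0.439, -0.1325, 0.1002]
ee_rot: [-3.139, 0.0, 1.833]
wrist_force: [-4.6, -2.4, 5.0]
width: 0.019
finger_force: 30.1
```

```bash
python3 - <<'E'
from h import *
o=sensors.get_obs();print(o['width'],o['finger_force'],o['tool_pos'],o['ee_rot'],o['wrist_force'],o['wrist_torque'])
E
```

```text
0.018988152935824346 30.056051909923553 [ 0.43902538 -0.13248909  0.10024054] [-3.13919048e+00  1.13911494e-04  1.83267264e+00] [-4.57094047 -2.39300263  4.96671335] [-0.28118522  0.93445127 -0.05342216]
```

Request:
send_rows(
  rows=[
    [0,0,0,0,0,0],
    [0,0,0,0,0,0],
    [0,0,0,0,0,0],
    [0,0,0,0,0,0],
    [0,0,0,0,0,0],
    [0,0,0,0,0,0],
  ],
  grip=40,
)

```text
time: 6.38
tool_pos: [0.4404, -0.132, 0.1001]
ee_rot: [3.141, 0.0, 1.833]
wrist_force: [0.5, -0.2, -0.2]
width: 0.0404
finger_force: 0.0
```

```bash
python3 - <<'E'
from h import *
o=sensors.get_obs();print(o['tool_pos'],o['ee_rot'],o['width'])
im,m=snap('wrist','w4.png')
cv2.imwrite('pics/w4x.png',cv2.resize(im[120:345,170:350,::-1],None,fx=2.6,fy=2.6,interpolation=cv2.INTER_CUBIC))
Rt,pt=tool()
for z,r in((.093,25),(.093,-25)):
  print(proj(m,[.4387,-.133,z],True))
E
```

```text
[ 0.44037863 -0.13199341  0.10010916] [3.14070267e+00 6.78133519e-07 1.83297560e+00] 0.040368815608856426
[249.70057612 241.05919161]
[249.70057612 241.05919161]
```

View pics/w4x.png

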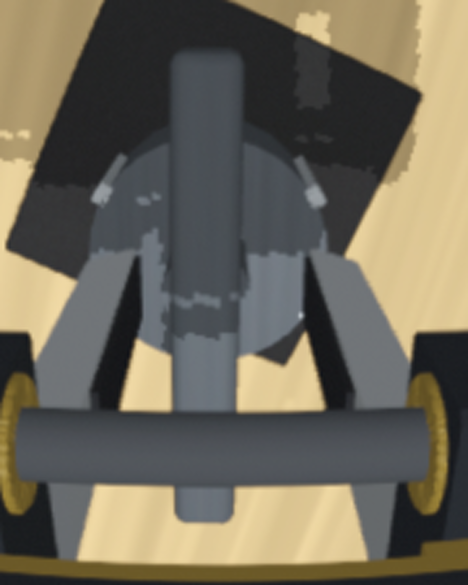

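The bar sits about 3 mm to the left of the jaw centre (bar mid 207, finger mid 222 in the crop), so gripping dragged and tilted the key. I'll shift the tool, then grip again.

Request:
send_rows(
  rows=[
    [-3,-1,1,0,0,0],
    [0,0,0,0,0,0],
  ],
)

```text
time: 6.6
tool_pos: [0.4368, -0.1332, 0.1013]
ee_rot: [3.141, 0.0, 1.833]
wrist_force: [-0.2, -0.2, 0.7]
width: 0.04
finger_force: 0.0
```

Request:
send_rows(
  rows=[
    [0,0,0,0,0,0],
    [0,0,0,0,0,0],
    [0,0,0,0,0,0],
    [0,0,0,0,0,0],
    [0,0,0,0,0,0],
    [0,0,0,0,0,0],
    [0,0,0,0,0,0],
    [0,0,0,0,0,0],
  ],
  grip=5,
)

```text
time: 7.27
tool_pos: [0.4369, -0.1334, 0.1013]
ee_rot: [-3.141, 0.0, 1.833]
wrist_force: [-2.5, -0.4, 2.9]
width: 0.0158
finger_force: 30.8
```

```bash
python3 - <<'E'
from h import *
o=sensors.get_obs();print(o['width'],o['finger_force'],o['tool_pos'],o['ee_rot'],o['wrist_force'],o['wrist_torque'])
E
```

```text
0.015805223829020568 30.777777386692886 [ 0.43687058 -0.13336683  0.10128296] [-3.14122002e+00  4.70898676e-04  1.83284740e+00] [-2.45589182 -0.37673711  2.87541493] [-0.16606025  0.25569185  0.10931952]
```

Good: 15.8 mm on the bar. Now I'll lift the key, carry it over the shaft and turn it to yaw 1.17.

Request:
send_rows(
  rows=[
    [0,0,8,0,0,0],
    [0,0,16,0,0,0],
    [0,0,24,0,0,0],
    [0,0,28,0,0,0],
    [0,0,28,0,0,0],
    [0,0,24,0,0,0],
    [0,0,12,0,0,0],
    [0,0,0,0,0,0],
  ],
)

```text
time: 7.93
tool_pos: [0.4382, -0.1334, 0.2435]
ee_rot: [3.137, 0.003, 1.833]
wrist_force: [0.2, -0.8, -5.3]
width: 0.0159
finger_force: 30.3
```

Request:
send_rows(
  rows=[
    [13,10,0,0,0,-0.07],
    [25,21,0,0,0,-0.1],
    [30,25,0,0,0,-0.1],
    [30,25,0,0,0,-0.1],
    [30,25,0,0,0,-0.1],
    [30,25,0,0,0,-0.1],
    [20,17,0,0,0,-0.09],
    [10,8,0,0,0,0],
  ],
)

```text
time: 8.6
tool_pos: [0.6261, 0.0263, 0.2359]
ee_rot: [-3.135, 0.0, 1.173]
wrist_force: [-0.6, 0.1, -6.3]
width: 0.0155
finger_force: 30.1
```

Request:
send_rows(
  rows=[
    [0,0,0,0,0,0],
    [0,0,0,0,0,0],
    [0,0,0,0,0,0],
  ],
)

```text
time: 8.85
tool_pos: [0.6239, 0.0225, 0.2386]
ee_rot: [-3.137, 0.002, 1.173]
wrist_force: [0.0, -0.6, -6.7]
width: 0.0156
finger_force: 30.1
```

```bash
python3 - <<'E'
from h import *
o=sensors.get_obs();print(o['width'],o['finger_force'],o['tool_pos'],o['ee_rot'],o['wrist_force'],o['wrist_torque'])
im,m=snap('wrist','w5.png')
json.dump({k:np.array(v).tolist() for k,v in m.items()},open('m5.json','w'))
cv2.imwrite('pics/w5x.png',cv2.resize(im[90:310,100:400,::-1],None,fx=2.6,fy=2.6,interpolation=cv2.INTER_CUBIC))
E
```

```text
0.015577078649422173 30.08349336509127 [0.6238809  0.0224803  0.23858948] [-3.13742317e+00  2.02574409e-03  1.17261457e+00] [ 0.00837542 -0.6371728  -6.72769059] [-0.02430914 -0.02678445 -0.06141731]
```

View pics/w5x.png

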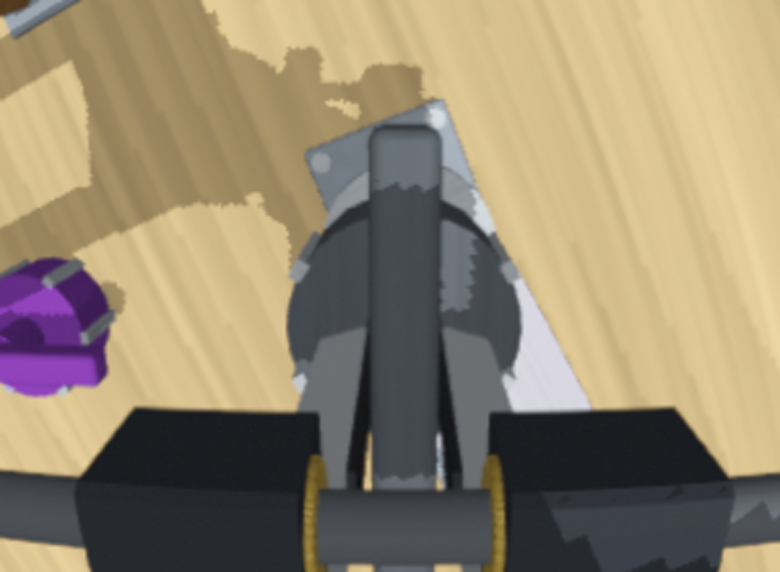

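```bash
python3 - <<'E'
from h import *
m=json.load(open('m5.json'));g=lambda x,y:((x+.5)/2.6-.5+100,(y+.5)/2.6-.5+90)
p=np.array([.6239,.0225]);a=1.1726;X=np.array([np.cos(a),np.sin(a)]);Y=np.array([np.sin(a),-np.cos(a)])
for n,q,z in(('barend',(406,127),.2303),('barR',(440,300),.2303),('barL',(370,300),.2303),('hubL',(287,322),.183),('hubR',(522,322),.183),('hubtoprow',(406,300),.183),('discL',(345,184),.084),('discR',(475,184),.084),('plateL',(304,151),.012),('plateR',(443,99),.012)):
  w=onz(m,*g(*q),z,True)[:2];print(n,w.round(4),((w-p)@X).round(4),((w-p)@Y).round(4))
A,b=json.load(open('he.json'));print(b)
E
```

```text
barend [0.6483 0.0772] 0.0598 0.0013
barR [0.6405 0.0394] 0.022 0.0087
barL [0.6263 0.0454] 0.022 -0.0067
hubL [0.594  0.0368] 0.0016 -0.0331
hubR [0.6564 0.0105] 0.0016 0.0346
hubtoprow [0.6282 0.0296] 0.0083 0.0012
discL [0.6131 0.0575] 0.0281 -0.0235
discR [0.6616 0.0371] 0.0281 0.0291
plateL [0.5919 0.0742] 0.0352 -0.0495
plateR [0.6652 0.0709] 0.0607 0.0193
[0.07076256509960802, -0.0008703293726280466, -0.15333836169021584]
```

Request:
send_rows(
  rows=[
    [2,1.5,-6,0,0,0],
    [0,0,-8,0,0,0],
    [0,0,-6,0,0,0],
    [0,0,-3,0,0,0],
    [0,0,-3,0,0,0],
    [0,0,-2,0,0,0],
    [0,0,-2,0,0,0],
    [0,0,0,0,0,0],
  ],
)

```text
time: 9.57
tool_pos: [0.6269, 0.0244, 0.2107]
ee_rot: [-3.141, 0.0, 1.173]
wrist_force: [-0.1, 0.7, -6.0]
width: 0.0155
finger_force: 30.0
```

```bash
python3 - <<'E'
from h import *
o=sensors.get_obs();print(o['width'],o['tool_pos'],o['ee_rot'],o['wrist_force'],o['wrist_torque'])
E
```

```text
0.015453954424569375 [0.62688727 0.02435111 0.21071811] [-3.14124837e+00  1.82350951e-04  1.17278853e+00] [-0.13856931  0.66128764 -6.0088664 ] [-0.03103445 -0.04602334 -0.00765603]
```

Request:
send_rows(
  rows=[
    [0,0,-3,0,0,0],
    [0,0,-3,0,0,0],
    [0,0,0,0,0,0],
  ],
)

```text
time: 9.82
tool_pos: [0.6267, 0.0244, 0.2043]
ee_rot: [-3.141, 0.0, 1.173]
wrist_force: [0.2, -1.0, -7.6]
width: 0.0157
finger_force: 30.0
```

It's sliding on with no contact force, so I'll keep going towards z ≈ 0.181.

Request:
send_rows(
  rows=[
    [0,0,-4,0,0,0],
    [0,0,-4,0,0,0],
    [0,0,-4,0,0,0],
    [0,0,0,0,0,0],
  ],
)

```text
time: 10.15
tool_pos: [0.6263, 0.0244, 0.1915]
ee_rot: [-3.139, 0.001, 1.173]
wrist_force: [0.2, -0.1, -5.0]
width: 0.0159
finger_force: 30.0
```

Request:
send_rows(
  rows=[
    [0,0,-3,0,0,0],
    [0,0,-3,0,0,0],
    [0,0,-3,0,0,0],
    [0,0,-2,0,0,0],
    [0,0,0,0,0,0],
    [0,0,0,0,0,0],
  ],
)

```text
time: 10.65
tool_pos: [0.627, 0.0244, 0.182]
ee_rot: [3.141, 0.0, 1.173]
wrist_force: [0.5, 0.8, -6.4]
width: 0.0159
finger_force: 30.0
```

```bash
python3 - <<'E'
from h import *
o=sensors.get_obs();print(o['width'],o['tool_pos'],o['ee_rot'],o['wrist_force'],o['wrist_torque'],o['joint_positions'])
E
```

```text
0.015883707961121096 [0.6270041  0.02436273 0.18204915] [3.14148701e+00 3.89295805e-05 1.17283845e+00] [ 0.49528839  0.76150912 -6.37012448] [-0.01710554 -0.00605511  0.03213509] [-5.14512357e-02  2.72737867e-01  1.25148036e+00 -7.25724213e-05
  1.61728828e+00  3.46503258e-01]
```

Request:
send_rows(
  rows=[
    [0,0,-1,0,0,0],
    [0,0,-1,0,0,0],
    [0,0,-1,0,0,0],
    [0,0,0,0,0,0],
  ],
)

```text
time: 10.98
tool_pos: [0.6272, 0.0244, 0.1813]
ee_rot: [3.139, -0.001, 1.173]
wrist_force: [-3.2, 0.5, 3.3]
width: 0.0161
finger_force: 30.3
```

It's home: contact at z 0.181 as expected. I'll try a small turn first.

Request:
send_rows(
  rows=[
    [0,0,0,0,0,0.04],
    [0,0,0,0,0,0.04],
    [0,0,0,0,0,0.04],
    [0,0,0,0,0,0.04],
    [0,0,0,0,0,0.04],
    [0,0,0,0,0,0.04],
  ],
)

```text
time: 11.48
tool_pos: [0.626, 0.0238, 0.1814]
ee_rot: [-3.141, 0.001, 1.413]
wrist_force: [-6.7, -0.3, 4.6]
width: 0.0157
finger_force: 30.6
```

```bash
python3 - <<'E'
from h import *
o=sensors.get_obs();print(o['width'],o['tool_pos'],o['ee_rot'],o['wrist_force'],o['wrist_torque'])
E
```

```text
0.015672008138953194 [0.62601211 0.0238097  0.18135502] [-3.14110549e+00  1.16672916e-03  1.41327164e+00] [-6.74699011 -0.2968727   4.64112588] [-0.16188719  1.21297436 -0.47542321]
```

Request:
send_rows(
  rows=[
    [-1,0,0,0,0,0.06],
    [0,0,0,0,0,0.06],
    [0,0,0,0,0,0.06],
    [0,0,0,0,0,0.06],
    [0,0,0,0,0,0.06],
    [0,0,0,0,0,0.06],
    [0,0,0,0,0,0.06],
    [0,0,0,0,0,0.06],
  ],
)

```text
time: 12.15
tool_pos: [0.6252, 0.0238, 0.1813]
ee_rot: [-3.141, 0.001, 1.894]
wrist_force: [-6.8, -1.6, 3.9]
width: 0.0162
finger_force: 30.7
```

Request:
send_rows(
  rows=[
    [0,0,0,0,0,0.06],
    [0,0,0,0,0,0.06],
    [0,0,0,0,0,0.06],
    [0,0,0,0,0,0.06],
    [0,0,0,0,0,0.06],
    [0,0,0,0,0,0.06],
    [0,0,0,0,0,0.06],
    [0,0,0,0,0,0.06],
  ],
)

```text
time: 12.82
tool_pos: [0.6248, 0.0235, 0.1813]
ee_rot: [-3.14, 0.0, 2.374]
wrist_force: [-8.1, -2.0, 5.4]
width: 0.0159
finger_force: 30.7
```

Request:
send_rows(
  rows=[
    [0,0,0,0,0,0.06],
    [0,0,0,0,0,0.06],
    [0,0,0,0,0,0],
    [0,0,0,0,0,0],
  ],
)

```text
time: 13.15
tool_pos: [0.6247, 0.0234, 0.1814]
ee_rot: [-3.139, 0.0, 2.492]
wrist_force: [-8.5, -1.2, 5.8]
width: 0.0158
finger_force: 30.4
```

```bash
python3 - <<'E'
from h import *
o=sensors.get_obs();print(o['width'],o['tool_pos'],o['ee_rot'],o['wrist_force'],o['wrist_torque'])
im,m=snap('top','t2.png')
cv2.imwrite('pics/t2x.png',cv2.resize(im[90:250,130:400,::-1],None,fx=2.6,fy=2.6,interpolation=cv2.INTER_CUBIC))
E
```

```text
0.0158174554028826 [0.62474524 0.02339919 0.18141201] [-3.13933851e+00  2.95100818e-05  2.49206741e+00] [-8.47352931 -1.21971013  5.77314543] [-2.62959307e-01  1.36603505e+00 -9.80119534e-04]
```

View pics/t2x.png

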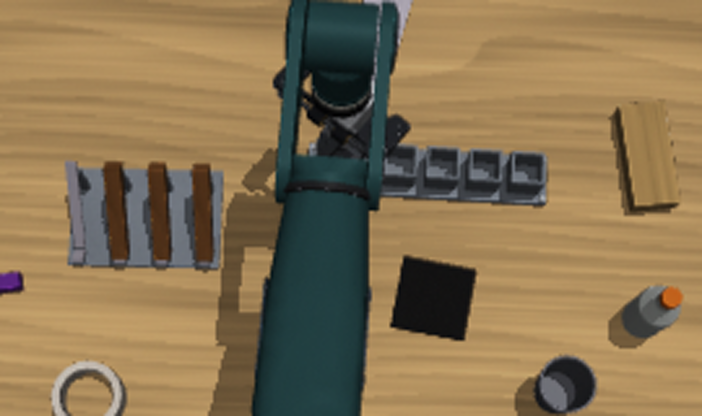

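The top view shows the cups uncovered, with the blade now pointing away (+x) behind the gripper. The pad is empty at (433,298). I'll lift the key off and take it back to the pad centre at about (0.433, -0.119).

Request:
send_rows(
  rows=[
    [-1.5,0,0,0,0,-0.02],
    [0,0,4,0,0,0],
    [0,0,8,0,0,0],
    [0,0,12,0,0,0],
    [0,0,16,0,0,0],
    [0,0,16,0,0,0],
    [0,0,8,0,0,0],
    [0,0,0,0,0,0],
  ],
)

```text
time: 13.87
tool_pos: [0.6258, 0.0247, 0.2465]
ee_rot: [3.138, 0.004, 2.473]
wrist_force: [0.8, 0.6, -5.4]
width: 0.0157
finger_force: 30.0
```

Request:
send_rows(
  rows=[
    [-10,-8,0,0,0,-0.06],
    [-25,-18,0,0,0,-0.1],
    [-30,-23,0,0,0,-0.1],
    [-30,-23,0,0,0,-0.1],
    [-30,-23,0,0,0,-0.1],
    [-30,-23,0,0,0,-0.1],
    [-25,-17,0,0,0,-0.06],
    [-10,-7,0,0,0,0],
  ],
)

```text
time: 14.53
tool_pos: [0.4311, -0.1191, 0.2425]
ee_rot: [-3.139, 0.0, 1.848]
wrist_force: [-0.1, -0.7, -5.7]
width: 0.0157
finger_force: 30.0
```

Request:
send_rows(
  rows=[
    [0,0,-20,0,0,0],
    [0,0,-25,0,0,0],
    [0,0,-25,0,0,0],
    [0,0,-20,0,0,0],
    [0,0,-15,0,0,0],
    [0,0,-10,0,0,0],
    [0,0,0,0,0,0],
  ],
)

```text
time: 15.12
tool_pos: [0.4328, -0.1166, 0.125]
ee_rot: [-3.137, -0.004, 1.854]
wrist_force: [-0.4, -0.3, -5.5]
width: 0.0161
finger_force: 30.0
```

Request:
send_rows(
  rows=[
    [0,-1,-10,0,0,0],
    [0,0,-6,0,0,0],
    [0,0,-4,0,0,0],
    [0,0,-3,0,0,0],
    [0,0,0,0,0,0],
    [0,0,0,0,0,0],
  ],
)

```text
time: 15.62
tool_pos: [0.4347, -0.1187, 0.1053]
ee_rot: [3.141, 0.0, 1.853]
wrist_force: [0.5, -0.8, -6.4]
width: 0.0157
finger_force: 30.0
```

Request:
send_rows(
  rows=[
    [0,0,-1,0,0,0],
    [0,0,0,0,0,0],
    [0,0,0,0,0,0],
  ],
)

```text
time: 15.87
tool_pos: [0.4347, -0.1187, 0.1044]
ee_rot: [3.141, 0.0, 1.853]
wrist_force: [0.5, -0.0, -7.0]
width: 0.0152
finger_force: 30.0
```

Request:
send_rows(
  rows=[
    [0,0,-1.5,0,0,0],
    [0,0,-1,0,0,0],
    [0,0,-0.5,0,0,0],
    [0,0,0,0,0,0],
    [0,0,0,0,0,0],
  ],
)

```text
time: 16.28
tool_pos: [0.4346, -0.1187, 0.1014]
ee_rot: [3.141, 0.0, 1.853]
wrist_force: [0.1, -1.0, -3.9]
width: 0.0158
finger_force: 30.0
```

Request:
send_rows(
  rows=[
    [0,0,0,0,0,0],
    [0,0,0,0,0,0],
    [0,0,0,0,0,0],
    [0,0,0,0,0,0],
    [0,0,0,0,0,0],
    [0,0,0,0,0,0],
    [0,0,0,0,0,0],
  ],
  grip=50,
)

```text
time: 16.87
tool_pos: [0.4346, -0.1187, 0.1012]
ee_rot: [3.141, 0.0, 1.853]
wrist_force: [-0.5, -0.0, -0.4]
width: 0.0501
finger_force: 0.0
```

Request:
send_rows(
  rows=[
    [0,0,10,0,0,0],
    [0,0,20,0,0,0],
    [0,0,30,0,0,0],
    [0,0,35,0,0,0],
    [0,0,35,0,0,0],
    [0,0,35,0,0,0],
    [0,0,30,0,0,0],
    [0,0,10,0,0,0],
  ],
)

```text
time: 17.53
tool_pos: [0.4358, -0.1191, 0.3125]
ee_rot: [3.134, 0.006, 1.853]
wrist_force: [0.2, -0.4, 1.3]
width: 0.0496
finger_force: 0.0
```

Key is down. Next: rotate the tool back to yaw ≈ 0 over the magazine, photograph it, then go over the rack.

Request:
send_rows(
  rows=[
    [10,0,3,0,0,-0.12],
    [10,0,3,0,0,-0.12],
    [10,0,3,0,0,-0.12],
    [10,0,3,0,0,-0.12],
    [10,0,3,0,0,-0.12],
    [10,0,3,0,0,-0.12],
    [10,0,0,0,0,-0.12],
    [10,0,0,0,0,-0.12],
  ],
)

```text
time: 18.2
tool_pos: [0.5148, -0.1185, 0.3234]
ee_rot: [-3.14, 0.0, 0.887]
wrist_force: [-1.1, -0.5, 0.6]
width: 0.0504
finger_force: 0.0
```

Request:
send_rows(
  rows=[
    [0,0,0,0,0,-0.12],
    [0,0,0,0,0,-0.12],
    [0,0,0,0,0,-0.12],
    [0,0,0,0,0,-0.12],
    [0,0,0,0,0,-0.12],
    [0,0,0,0,0,-0.12],
    [0,0,0,0,0,-0.12],
    [0,0,0,0,0,-0.05],
  ],
)

```text
time: 18.87
tool_pos: [0.5142, -0.1186, 0.3231]
ee_rot: [-3.141, 0.002, -0.002]
wrist_force: [-0.2, 0.1, 0.9]
width: 0.0496
finger_force: 0.0
```

Request:
send_rows(
  rows=[
    [0,0,0,0,0,0],
    [0,0,0,0,0,0],
    [0,0,0,0,0,0],
  ],
)

```text
time: 19.12
tool_pos: [0.5144, -0.1186, 0.3236]
ee_rot: [-3.141, 0.001, 0.004]
wrist_force: [-0.2, -0.2, 0.2]
width: 0.0499
finger_force: 0.0
```

```bash
python3 - <<'E'
from h import *
im,m=snap('wrist','w6.png')
json.dump({k:np.array(v).tolist() for k,v in m.items()},open('m6.json','w'))
o=sensors.get_obs();print(o['tool_pos'],o['ee_rot'],o['joint_positions'])
E
```

```text
[ 0.51439698 -0.11859173  0.32375951] [-3.14148246e+00  6.06973190e-04  3.83621486e-03] [-3.33951525e-01  3.89470005e-02  1.23847852e+00 -1.01541490e-04
  1.86477633e+00  1.23297923e+00]
```

Request:
send_rows(
  rows=[
    [-15,35,0,0,0,0],
    [-15,40,0,0,0,0],
    [-15,40,0,0,0,0],
    [-15,40,0,0,0,0],
    [-15,40,0,0,0,0],
    [-15,40,0,0,0,0],
    [-10,40,0,0,0,0],
    [0,40,0,0,0,0],
  ],
  grip=45,
)

```text
time: 19.83
tool_pos: [0.4144, 0.1931, 0.3252]
ee_rot: [-3.141, -0.002, 0.004]
wrist_force: [1.2, -0.2, 0.5]
width: 0.0449
finger_force: 0.0
```

Request:
send_rows(
  rows=[
    [0,40,0,0,0,0],
    [0,40,0,0,0,0],
    [0,20,0,0,0,0],
    [0,0,0,0,0,0],
    [0,0,0,0,0,0],
  ],
)

```text
time: 20.25
tool_pos: [0.416, 0.2921, 0.3236]
ee_rot: [3.14, 0.001, 0.005]
wrist_force: [-0.0, -0.0, -0.5]
width: 0.0453
finger_force: 0.0
```

```bash
python3 - <<'E'
from h import *
im,m=snap('wrist','w7.png')
json.dump({k:np.array(v).tolist() for k,v in m.items()},open('m7.json','w'))
o=sensors.get_obs();print(o['tool_pos'],o['ee_rot'],o['joint_positions'])
a=cv2.imread('pics/w6.png')[20:270];b=cv2.imread('pics/w7.png')[20:270]
cv2.imwrite('pics/w67.png',cv2.resize(np.vstack([a,b]),None,fx=1.2,fy=1.2,interpolation=cv2.INTER_CUBIC))
E
```

```text
[0.41626867 0.29116441 0.32384879] [3.14051928e+00 4.33719251e-04 3.64471829e-03] [ 4.99190501e-01 -5.44031139e-03  1.28334797e+00 -7.71051522e-04
  1.86457686e+00  2.06611893e+00]
```

View pics/w67.png

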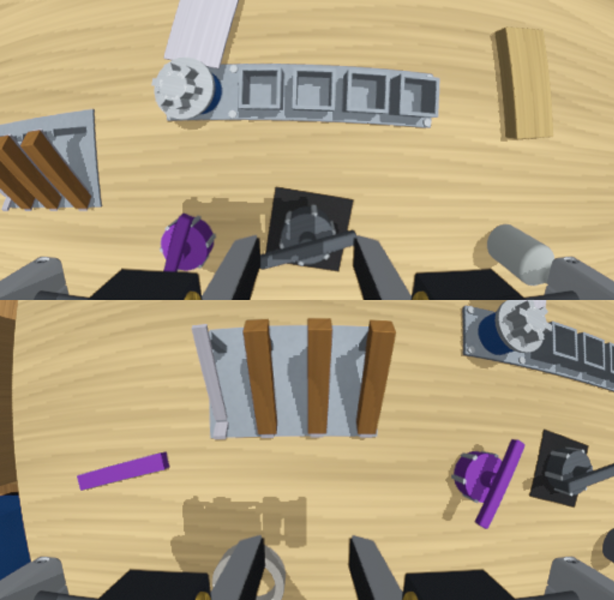

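The blade is well open (about 80°), the key is back on the pad, and the four cups are visible at (261–417, 90). Three pegs sit on the rack, with upper ends at (257,325), (319,323) and (381,325). Next is one enlarged crop of both for precise pixels.

```bash
python3 - <<'E'
from h import *
a=cv2.imread('pics/w7.png')[30:142,160:340];b=cv2.imread('pics/w6.png')[65:132,190:370]
cv2.imwrite('pics/cc.png',cv2.resize(np.vstack([a,b]),None,fx=3.3,fy=3.3,interpolation=cv2.INTER_CUBIC))
m6=json.load(open('m6.json'))
for c in [(.6247,-.0626),(.6236,-.1246),(.6225,-.1866),(.6214,-.2485)]:
    print((proj(m6,[*c,.07],True)-[190,65])*3.3+[0,112*3.3])
E
```

```text
[ 81.82738398 459.34323348]
[232.01123706 460.44666709]
[381.41065568 466.55130739]
[523.3652361  477.04274706]
```

View pics/cc.png

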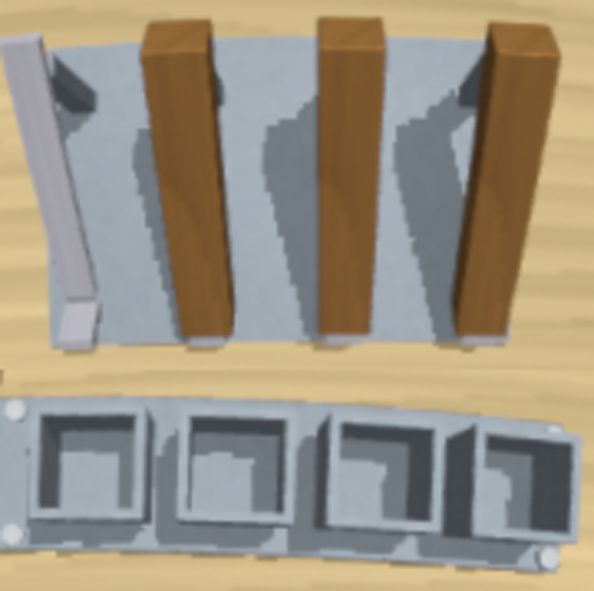

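```bash
python3 - <<'E'
from h import *
from scipy.optimize import least_squares
m=json.load(open('m7.json'));g=lambda p:np.array([(p[0]+.5)/3.3-.5+160,(p[1]+.5)/3.3-.5+30])
D={'L':[(143,55),(212,50),(182,338),(232,334)],'M':[(319,48),(383,46),(319,334),(369,334)],'R':[(489,52),(557,57),(457,334),(506,337)]}
def frame(q):
    c,s=np.cos(q[3]),np.sin(q[3]);r=2**-.5
    return np.array([c*r,s*r,r]),np.array([-s,c,0]),np.array([-c*r,-s*r,r])  # axis, side(+y), normal
def res(q,px):
    a,y,n=frame(q);P=q[:3]+.012*n
    X=[P+.15*a+.012*y,P+.15*a-.012*y,P+.012*y,P-.012*y]
    return np.concatenate([proj(m,x,True)-g(p) for x,p in zip(X,px)])
for k,px in D.items():
    s=least_squares(res,[.47,.3,.04,0],args=(px,));print(k,s.x.round(4),np.sqrt(s.cost*2/8).round(2), 'at100',(s.x[:3]+.1*frame(s.x)[0]).round(4))
# rack foot plate corners
E
```

```text
L [ 0.4788  0.3419  0.0191 -0.0033] 0.39 at100 [0.5495 0.3417 0.0898]
M [0.4798 0.2794 0.0194 0.0132] 0.45 at100 [0.5505 0.2803 0.0901]
R [0.4801 0.2163 0.0194 0.0328] 0.39 at100 [0.5507 0.2186 0.0901]
```

The fit is clean (0.4 px rms). The pegs are 62 mm apart with lower ends at z ≈ 0.019. I'll take the right peg first, gripping it 100 mm up its length.

Request:
send_rows(
  rows=[
    [23,-12,-14,0,0,0],
    [30,-16,-15,0,0,0],
    [30,-16,-15,0,0,0],
    [30,-16,-15,0,0,0],
    [20,-12,-15,0,0,0],
    [0,0,0,0,0,0],
    [0,0,0,0,0,0],
  ],
)

```text
time: 20.88
tool_pos: [0.5495, 0.2168, 0.2486]
ee_rot: [3.141, 0.003, -0.001]
wrist_force: [0.2, -0.2, 1.1]
width: 0.0449
finger_force: 0.0
```

Request:
send_rows(
  rows=[
    [0,0,-30,0,0,0],
    [0,0,-35,0,0,0],
    [0,0,-35,0,0,0],
    [0,0,-30,0,0,0],
    [0,0,-17,0,0,0],
    [0,0,-7,0,0,0],
    [0,0,0,0,0,0],
    [0,0,0,0,0,0],
  ],
)

```text
time: 21.55
tool_pos: [0.5499, 0.2198, 0.0983]
ee_rot: [-3.141, -0.003, 0.003]
wrist_force: [0.4, -0.0, 0.4]
width: 0.0451
finger_force: 0.0
```

Request:
send_rows(
  rows=[
    [0,0,0,0,0,0],
    [0,0,0,0,0,0],
    [0,0,0,0,0,0],
    [0,0,0,0,0,0],
    [0,0,0,0,0,0],
    [0,0,0,0,0,0],
  ],
  grip=10,
)

```text
time: 22.05
tool_pos: [0.5501, 0.2195, 0.0975]
ee_rot: [-3.141, -0.002, 0.003]
wrist_force: [-0.6, -1.6, 5.6]
width: 0.0243
finger_force: 29.9
```

Request:
send_rows(
  rows=[
    [0,0,15,0,0,0],
    [0,0,30,0,0,0],
    [0,0,30,0,-0.1,0],
    [0,0,30,0,-0.12,0],
    [0,0,30,0,-0.12,0],
    [0,0,30,0,-0.12,0],
    [0,0,25,0,-0.12,0],
    [0,0,0,0,-0.12,0],
  ],
)

```text
time: 22.72
tool_pos: [0.5516, 0.2206, 0.2964]
ee_rot: [-3.136, -0.719, -0.001]
wrist_force: [1.6, 0.4, 0.1]
width: 0.0235
finger_force: 29.9
```

Request:
send_rows(
  rows=[
    [5,-25,0,0,-0.085,0],
    [5,-38,0,0,0,0],
    [5,-40,0,0,0,0],
    [5,-40,0,0,0,0],
    [5,-40,0,0,0,0],
    [5,-40,0,0,0,0],
    [5,-40,0,0,0,0],
    [5,-40,0,0,0,0],
  ],
)

```text
time: 23.38
tool_pos: [0.5887, -0.0854, 0.2856]
ee_rot: [3.139, -0.785, 0.004]
wrist_force: [0.4, 0.7, -0.3]
width: 0.0239
finger_force: 29.9
```

Request:
send_rows(
  rows=[
    [5,-40,0,0,0,0],
    [5,-40,0,0,0,0],
    [5,-40,0,0,0,0],
    [5,-30,0,0,0,0],
    [5,-16,0,0,0,0],
    [0,0,0,0,0,0],
    [0,0,0,0,0,0],
  ],
)

```text
time: 23.97
tool_pos: [0.6139, -0.2501, 0.2844]
ee_rot: [-3.141, -0.783, 0.001]
wrist_force: [0.1, -0.5, -1.1]
width: 0.0237
finger_force: 29.9
```

```bash
python3 - <<'E'
from h import *
R,p=tool();print(p,R.as_rotvec(),R.as_matrix()[:,2],sensors.get_obs()['joint_positions'])
im,m=snap('side','s2.png');im,m=snap('wrist','w8.png')
a=cv2.imread('pics/s2.png')[60:330,130:400];
cv2.imwrite('pics/s2w8.png',np.hstack([cv2.resize(a,(400,400)),cv2.resize(cv2.imread('pics/w8.png')[0:384,64:448],(400,400))]))
E
```

```text
[ 0.61393074 -0.2501494   0.28442377] [-2.90378576e+00 -1.11563608e-03 -1.19803523e+00] [ 7.05127131e-01  6.15644000e-04 -7.09080637e-01] [-0.70108648 -0.10657479  1.64352101  0.55958913  1.03082233  0.7192114 ]
```

View pics/s2w8.png

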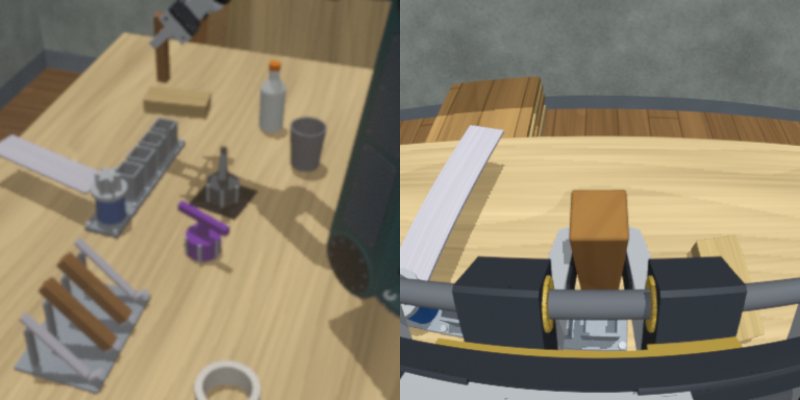

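The peg hangs upright above the far cup, so I'm lowering it.

Request:
send_rows(
  rows=[
    [0,0,-15,0,0,0],
    [0,1,-25,0,0,0],
    [1,0,-30,0,0,0],
    [0,0,-20,0,0,0],
    [0,0,0,0,0,0],
    [0,0,-15,0,0,0],
    [0,0,-15,0,0,0],
    [0,0,0,0,0,0],
  ],
)

```text
time: 24.73
tool_pos: [0.6146, -0.2464, 0.1641]
ee_rot: [-3.141, -0.782, 0.004]
wrist_force: [-0.0, 0.8, -1.0]
width: 0.0239
finger_force: 29.9
```

Request:
send_rows(
  rows=[
    [0,0,-12,0,0,0],
    [0,0,-12,0,0,0],
    [0,0,-10,0,0,0],
    [0,0,-5,0,0,0],
    [0,0,-3,0,0,0],
    [0,0,0,0,0,0],
  ],
)

```text
time: 25.23
tool_pos: [0.615, -0.2483, 0.1229]
ee_rot: [3.14, -0.784, 0.003]
wrist_force: [0.2, -1.3, -0.9]
width: 0.0238
finger_force: 29.9
```

Request:
send_rows(
  rows=[
    [0,0,-2,0,0,0],
    [0,0,-2,0,0,0],
    [0,0,0,0,0,0],
  ],
)

```text
time: 25.48
tool_pos: [0.6154, -0.2487, 0.1201]
ee_rot: [3.138, -0.785, 0.004]
wrist_force: [-0.5, 0.1, -1.2]
width: 0.0236
finger_force: 29.9
```

Request:
send_rows(
  rows=[
    [0,0,-2,0,0,0],
    [0,0,-1,0,0,0],
    [0,0,-1,0,0,0],
    [0,0,0,0,0,0],
  ],
)

```text
time: 25.82
tool_pos: [0.6152, -0.2485, 0.1158]
ee_rot: [3.139, -0.785, 0.004]
wrist_force: [-0.6, 0.3, -1.2]
width: 0.024
finger_force: 29.9
```

Request:
send_rows(
  rows=[
    [0,0,0,0,0,0],
    [0,0,0,0,0,0],
    [0,0,0,0,0,0],
    [0,0,0,0,0,0],
    [0,0,0,0,0,0],
  ],
  grip=40,
)

```text
time: 26.23
tool_pos: [0.6154, -0.2486, 0.1163]
ee_rot: [3.138, -0.785, 0.004]
wrist_force: [0.2, 0.1, -0.1]
width: 0.04
finger_force: 0.0
```

Request:
send_rows(
  rows=[
    [-10,0,10,0,0,0],
    [-20,0,20,0,0,0],
    [-25,0,25,0,0,0],
    [-20,0,25,0,0,0],
    [0,20,25,0,0.1,0],
    [0,38,20,0,0.12,0],
    [0,40,10,0,0.12,0],
    [1,40,0,0,0.12,0],
  ],
  grip=45,
)

```text
time: 26.9
tool_pos: [0.5424, -0.1169, 0.2527]
ee_rot: [3.138, -0.349, 0.001]
wrist_force: [1.7, -0.3, 0.0]
width: 0.0448
finger_force: 0.0
```

Request:
send_rows(
  rows=[
    [1,40,0,0,0.12,0],
    [1,40,0,0,0.12,0],
    [1,40,0,0,0.085,0],
    [1,40,0,0,0,0],
    [1,40,0,0,0,0],
    [1,40,0,0,0,0],
    [1,40,0,0,0,0],
    [1,40,0,0,0,0],
  ],
)

```text
time: 27.57
tool_pos: [0.5497, 0.206, 0.2464]
ee_rot: [-3.138, -0.019, 0.005]
wrist_force: [0.4, -1.0, 0.1]
width: 0.0449
finger_force: 0.0
```

Request:
send_rows(
  rows=[
    [1,36,0,0,0,0],
    [1,24,0,0,0,0],
    [0,12,0,0,0,0],
    [0,0,0,0,0,0],
    [0,0,0,0,0,0],
  ],
)

```text
time: 27.98
tool_pos: [0.5519, 0.2753, 0.2462]
ee_rot: [-3.139, -0.019, 0.005]
wrist_force: [0.3, 0.0, -0.0]
width: 0.045
finger_force: 0.0
```

```bash
python3 - <<'E'
from h import *
print(sensors.get_obs()['tool_pos'],sensors.get_obs()['ee_rot']); im,m=snap('top','t3.png');snap('wrist','w9.png')
hsv=cv2.cvtColor(im,cv2.COLOR_RGB2HSV)
print([np.round(proj(m,[.62,-.249-0,z])) for z in(.07,.162)])
E
```

```text
[0.55191612 0.27531354 0.24617537] [-3.13902133 -0.01857137  0.00464722]
[array([332., 153.]), array([336., 145.])]
```

Request:
send_rows(
  rows=[
    [-2,6,-25,0,0.019,0],
    [0,0,-35,0,0,0],
    [0,0,-35,0,0,0],
    [0,0,-30,0,0,0],
    [0,0,-16,0,0,0],
    [0,0,-8,0,0,0],
    [0,0,0,0,0,0],
    [0,0,0,0,0,0],
  ],
)

```text
time: 28.75
tool_pos: [0.5507, 0.2809, 0.0985]
ee_rot: [-3.137, -0.001, 0.003]
wrist_force: [-0.3, -0.4, 0.9]
width: 0.0451
finger_force: 0.0
```

Request:
send_rows(
  rows=[
    [0,0,0,0,0,0],
    [0,0,0,0,0,0],
    [0,0,0,0,0,0],
    [0,0,0,0,0,0],
    [0,0,0,0,0,0],
    [0,0,0,0,0,0],
  ],
  grip=10,
)

```text
time: 29.25
tool_pos: [0.5507, 0.2819, 0.0989]
ee_rot: [-3.137, -0.002, 0.004]
wrist_force: [0.2, -0.7, 5.5]
width: 0.0239
finger_force: 29.8
```

Request:
send_rows(
  rows=[
    [0,0,15,0,0,0],
    [0,0,30,0,0,0],
    [0,0,30,0,-0.1,0],
    [0,0,30,0,-0.12,0],
    [0,0,30,0,-0.12,0],
    [0,0,30,0,-0.12,0],
    [0,0,25,0,-0.12,0],
    [0,0,0,0,-0.12,0],
  ],
)

```text
time: 29.92
tool_pos: [0.5518, 0.2834, 0.2979]
ee_rot: [-3.131, -0.719, -0.0]
wrist_force: [0.5, -1.2, 1.0]
width: 0.0239
finger_force: 29.9
```

Request:
send_rows(
  rows=[
    [5,-25,0,0,-0.085,0],
    [5,-38,0,0,0,0],
    [5,-40,0,0,0,0],
    [5,-40,0,0,0,0],
    [5,-40,0,0,0,0],
    [5,-40,0,0,0,0],
    [5,-40,0,0,0,0],
    [5,-40,0,0,0,0],
  ],
)

```text
time: 30.58
tool_pos: [0.5891, -0.0226, 0.287]
ee_rot: [-3.141, -0.785, 0.006]
wrist_force: [0.7, -0.5, -0.4]
width: 0.0237
finger_force: 29.9
```

Request:
send_rows(
  rows=[
    [5,-40,0,0,0,0],
    [5,-40,0,0,0,0],
    [5,-40,0,0,0,0],
    [5,-30,0,0,0,0],
    [5,-16,0,0,0,0],
    [0,0,0,0,0,0],
    [0,0,0,0,0,0],
  ],
)

```text
time: 31.17
tool_pos: [0.6145, -0.1878, 0.286]
ee_rot: [-3.14, -0.783, 0.003]
wrist_force: [-0.1, 0.0, -1.6]
width: 0.024
finger_force: 29.9
```

Request:
send_rows(
  rows=[
    [0,0,-15,0,0,0],
    [1,0,-25,0,0,0],
    [0,0,-30,0,0,0],
    [0,0,-20,0,0,0],
    [0,0,0,0,0,0],
    [0,0,-15,0,0,0],
    [0,0,-15,0,0,0],
    [0,0,0,0,0,0],
  ],
)

```text
time: 31.83
tool_pos: [0.6149, -0.1849, 0.165]
ee_rot: [-3.139, -0.781, 0.006]
wrist_force: [-0.4, 0.3, -1.6]
width: 0.0242
finger_force: 29.9
```

Request:
send_rows(
  rows=[
    [0,0,-12,0,0,0],
    [0,0,-12,0,0,0],
    [0,0,-10,0,0,0],
    [0,0,-6,0,0,0],
    [0,0,-4,0,0,0],
    [0,0,0,0,0,0],
  ],
)

```text
time: 32.33
tool_pos: [0.6154, -0.1869, 0.1218]
ee_rot: [-3.14, -0.783, 0.005]
wrist_force: [-0.5, -0.2, -0.5]
width: 0.0241
finger_force: 29.9
```

Request:
send_rows(
  rows=[
    [0,0,-2,0,0,0],
    [0,0,-2,0,0,0],
    [0,0,-2,0,0,0],
    [0,0,0,0,0,0],
  ],
)

```text
time: 32.67
tool_pos: [0.6159, -0.1872, 0.1173]
ee_rot: [3.141, -0.785, 0.006]
wrist_force: [-0.2, 0.4, -1.1]
width: 0.0237
finger_force: 29.9
```

Release, retreat, and back to the last peg (L, y 0.3425).

Request:
send_rows(
  rows=[
    [0,0,-1,0,0,0],
    [0,0,0,0,0,0],
    [0,0,0,0,0,0],
    [0,0,0,0,0,0],
    [0,0,0,0,0,0],
    [0,0,0,0,0,0],
  ],
  grip=40,
)

```text
time: 33.17
tool_pos: [0.616, -0.1872, 0.1166]
ee_rot: [3.141, -0.785, 0.006]
wrist_force: [0.3, 0.2, 0.0]
width: 0.0401
finger_force: 0.0
```

Request:
send_rows(
  rows=[
    [-10,0,10,0,0,0],
    [-20,0,20,0,0,0],
    [-25,0,25,0,0,0],
    [-20,0,25,0,0,0],
    [0,20,25,0,0.1,0],
    [0,38,20,0,0.12,0],
    [0,40,10,0,0.12,0],
    [1,40,0,0,0.12,0],
  ],
  grip=45,
)

```text
time: 33.83
tool_pos: [0.5432, -0.0564, 0.2518]
ee_rot: [-3.14, -0.354, 0.003]
wrist_force: [1.1, 0.1, 0.6]
width: 0.0451
finger_force: 0.0
```

Request:
send_rows(
  rows=[
    [1,40,0,0,0.12,0],
    [1,40,0,0,0.12,0],
    [1,40,0,0,0.1,0],
    [1,40,0,0,0,0],
    [1,40,0,0,0,0],
    [1,40,0,0,0,0],
    [1,40,0,0,0,0],
    [1,40,0,0,0,0],
  ],
)

```text
time: 34.5
tool_pos: [0.5504, 0.2663, 0.2455]
ee_rot: [-3.133, -0.009, 0.006]
wrist_force: [0.5, 0.8, 0.0]
width: 0.045
finger_force: 0.0
```

Request:
send_rows(
  rows=[
    [-1,38,0,0,0,0],
    [0,24,0,0,0,0],
    [0,10,0,0,0,0],
    [0,0,0,0,0,0],
    [0,0,0,0,0,0],
  ],
)

```text
time: 34.92
tool_pos: [0.5496, 0.3354, 0.2453]
ee_rot: [-3.134, -0.009, 0.006]
wrist_force: [-0.1, -0.1, -0.2]
width: 0.0448
finger_force: 0.0
```

Request:
send_rows(
  rows=[
    [0,8,-25,-0.005,0.009,0],
    [0,0,-35,0,0,0],
    [0,0,-35,0,0,0],
    [0,0,-30,0,0,0],
    [0,0,-15,0,0,0],
    [0,0,-7,0,0,0],
    [0,0,0,0,0,0],
    [0,0,0,0,0,0],
  ],
)

```text
time: 35.58
tool_pos: [0.5505, 0.343, 0.0999]
ee_rot: [-3.137, -0.001, 0.005]
wrist_force: [-0.6, 0.7, 0.5]
width: 0.0448
finger_force: 0.0
```

Request:
send_rows(
  rows=[
    [0,0,0,0,0,0],
    [0,0,0,0,0,0],
    [0,0,0,0,0,0],
    [0,0,0,0,0,0],
    [0,0,0,0,0,0],
    [0,0,0,0,0,0],
  ],
  grip=10,
)

```text
time: 36.08
tool_pos: [0.5503, 0.3442, 0.1001]
ee_rot: [-3.137, -0.002, 0.006]
wrist_force: [-0.0, -0.9, 4.5]
width: 0.024
finger_force: 29.8
```

Request:
send_rows(
  rows=[
    [0,0,15,0,0,0],
    [0,0,30,0,0,0],
    [0,0,30,0,-0.1,0],
    [0,0,30,0,-0.12,0],
    [0,0,30,0,-0.12,0],
    [0,0,30,0,-0.12,0],
    [0,0,25,0,-0.12,0],
    [0,0,0,0,-0.12,0],
  ],
)

```text
time: 36.75
tool_pos: [0.5512, 0.3459, 0.2992]
ee_rot: [-3.13, -0.718, 0.002]
wrist_force: [1.2, -0.8, 0.2]
width: 0.0237
finger_force: 29.9
```

Request:
send_rows(
  rows=[
    [5,-25,0,0,-0.085,0],
    [5,-38,0,0,0,0],
    [5,-40,0,0,0,0],
    [5,-40,0,0,0,0],
    [5,-40,0,0,0,0],
    [5,-40,0,0,0,0],
    [5,-40,0,0,0,0],
    [5,-40,0,0,0,0],
  ],
)

```text
time: 37.42
tool_pos: [0.5887, 0.0398, 0.288]
ee_rot: [3.14, -0.784, 0.009]
wrist_force: [1.1, -0.2, -1.6]
width: 0.0238
finger_force: 29.9
```

Request:
send_rows(
  rows=[
    [5,-40,0,0,0,0],
    [5,-40,0,0,0,0],
    [5,-40,0,0,0,0],
    [5,-30,0,0,0,0],
    [5,-16,0,0,0,0],
    [0,0,0,0,0,0],
    [0,0,0,0,0,0],
  ],
)

```text
time: 38.0
tool_pos: [0.6141, -0.1256, 0.2872]
ee_rot: [3.141, -0.782, 0.006]
wrist_force: [-0.4, -0.3, -1.3]
width: 0.0237
finger_force: 29.9
```

Request:
send_rows(
  rows=[
    [0,0,-15,0,0,0],
    [2,0,-25,0,0,0],
    [0,0,-30,0,0,0],
    [0,0,-20,0,0,0],
    [0,0,0,0,0,0],
    [0,0,-15,0,0,0],
    [0,0,-15,0,0,0],
    [0,0,0,0,0,0],
  ],
)

```text
time: 38.67
tool_pos: [0.6154, -0.1227, 0.1661]
ee_rot: [-3.141, -0.781, 0.009]
wrist_force: [-0.2, 0.7, -1.2]
width: 0.0242
finger_force: 29.9
```

Request:
send_rows(
  rows=[
    [0,0,-12,0,0,0],
    [0,0,-12,0,0,0],
    [0,0,-10,0,0,0],
    [0,0,-6,0,0,0],
    [0,0,-4,0,0,0],
    [0,0,0,0,0,0],
  ],
)

```text
time: 39.17
tool_pos: [0.616, -0.1247, 0.1229]
ee_rot: [3.141, -0.783, 0.008]
wrist_force: [-0.7, 0.9, -0.8]
width: 0.0237
finger_force: 29.9
```

Request:
send_rows(
  rows=[
    [0,0,-2,0,0,0],
    [0,0,-1,0,0,0],
    [0,0,-1,0,0,0],
    [0,0,0,0,0,0],
  ],
)

```text
time: 39.5
tool_pos: [0.6167, -0.1251, 0.1209]
ee_rot: [3.139, -0.785, 0.009]
wrist_force: [0.3, 0.4, -0.4]
width: 0.0241
finger_force: 29.9
```

Request:
send_rows(
  rows=[
    [0,0,-1,0,0,0],
    [0,0,-1,0,0,0],
    [0,0,0,0,0,0],
    [0,0,0,0,0,0],
  ],
)

```text
time: 39.83
tool_pos: [0.6165, -0.125, 0.1185]
ee_rot: [3.139, -0.785, 0.009]
wrist_force: [-0.1, -0.1, -0.1]
width: 0.0239
finger_force: 29.9
```

Request:
send_rows(
  rows=[
    [0,0,0,0,0,0],
    [0,0,0,0,0,0],
    [0,0,0,0,0,0],
    [0,0,0,0,0,0],
    [0,0,0,0,0,0],
    [0,0,0,0,0,0],
  ],
  grip=40,
)

```text
time: 40.33
tool_pos: [0.6166, -0.125, 0.1187]
ee_rot: [3.139, -0.785, 0.009]
wrist_force: [-0.5, -0.2, -0.5]
width: 0.0405
finger_force: 0.0
```

Request:
send_rows(
  rows=[
    [-10,0,10,0,0,0],
    [-20,0,20,0,0,0],
    [-25,0,25,0,0,0],
    [-25,0,30,0,0.1,0],
    [-25,0,30,0,0.1,0],
    [-25,0,20,0,0.12,0],
    [-20,0,15,0,0.12,0],
    [-5,0,5,0,0.12,0],
  ],
)

```text
time: 41.0
tool_pos: [0.4605, -0.1259, 0.2802]
ee_rot: [3.138, -0.228, 0.005]
wrist_force: [1.1, -0.3, -0.4]
width: 0.0399
finger_force: 0.0
```

Request:
send_rows(
  rows=[
    [-10,0,0,0,0.12,0],
    [-10,0,0,0,0.1,0],
    [0,0,0,0,0,0],
    [0,0,0,0,0,0],
    [0,0,0,0,0,0],
  ],
)

```text
time: 41.42
tool_pos: [0.4415, -0.1248, 0.2731]
ee_rot: [-3.137, -0.006, 0.006]
wrist_force: [0.5, -0.8, 1.1]
width: 0.04
finger_force: 0.0
```

```bash
python3 - <<'E'
from h import *
o=sensors.get_obs();print(o['tool_pos'],o['ee_rot'])
im,m=snap('wrist','w10.png');s,_=snap('side','s3.png')
json.dump({k:np.array(v).tolist() for k,v in m.items()},open('m10.json','w'))
a=cv2.resize(im[:300,60:460,::-1],(400,300));b=cv2.resize(s[120:300,130:370,::-1],(400,300))
cv2.imwrite('pics/f.png',cv2.resize(np.hstack([a,b]),(800,300)))
E
```

```text
[ 0.44151717 -0.1248012   0.27312041] [-3.13745896 -0.00616196  0.00637948]
```

View pics/f.png

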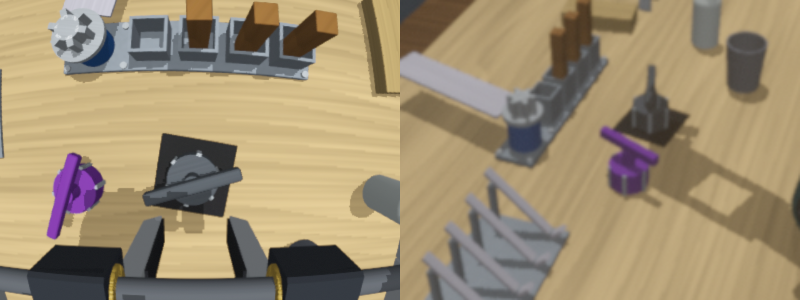

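All three pegs stand in cups and the rack is empty. The blade is open and the key stands on its pad, with the hub at about (193,181) in this view. Last check: key centring, and whether the key got knocked.

```bash
python3 - <<'E'
from h import *
m=json.load(open('m10.json'));im=cv2.imread('pics/w10.png')
g=im.max(2);mask=((g<60)).astype(np.uint8);mask[:120]=0;mask[225:]=0;mask[:,:190]=0;mask[:,320:]=0
c=max(cv2.findContours(mask,0,2)[0],key=cv2.contourArea);r=cv2.approxPolyDP(cv2.convexHull(c),6,True)[:,0];print(r.tolist())
pad=[onz(m,*p,.004,True)[:2] for p in [(224,133),(297,147),(282,217),(210,205)]];print('pad',np.mean(pad,0),[np.linalg.norm(pad[i]-pad[i-1]).round(3) for i in range(4)])
# ribs: bright pixels near the hub
b=(im.min(2)>150).astype(np.uint8);b[:145]=0;b[220:]=0;b[:,:220]=0;b[:,290:]=0
n,_,st,ce=cv2.connectedComponentsWithStats(b)
print([(ce[i].round(1).tolist(),st[i,4]) for i in range(1,n) if st[i,4]<60])
bar=[onz(m,*p,.093,True)[:2] for p in[(206,200),(301,173)]];print('bar',np.mean(bar,0),np.linalg.norm(bar[0]-bar[1]))
# peg top faces
hsv=cv2.cvtColor(im,cv2.COLOR_BGR2HSV)
for q in [(.622,-.125),(.622,-.187),(.619,-.249)]: print(q,proj(m,[*q,.162],True).round(0),proj(m,[*q,.07],True).round(0))
E
```

```text
[[213, 190], [223, 134], [295, 147], [295, 168]]
pad [ 0.43370744 -0.12027966] [np.float64(0.109), np.float64(0.106), np.float64(0.107), np.float64(0.109)]
[([258.5, 154.5], np.int32(16)), ([232.9, 161.7], np.int32(12)), ([271.6, 197.2], np.int32(5))]
bar [ 0.43750626 -0.12092476] 0.1153705488797296
(0.622, -0.125) [258.   5.] [257.  33.]
(0.622, -0.187) [325.   8.] [308.  35.]
(0.619, -0.249) [386.  20.] [357.  42.]
```

```bash
python3 -c "
from bench import ticket
print(ticket.close_job())"
```

```text
the job is handed in; nothing more can be done
None
```

I opened the dust cover to roughly 80° with the key fully home, put the key back upright about 4 mm from its pad's centre, stood all three pegs present in cups 1–3, and handed the job in after about 41 s of robot time.

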